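# Slide the long cutting board out over the end of the ledge

### The arm

A 6-joint arm with a two-finger parallel gripper is mounted at the origin on the work surface. World frame = base frame: x ahead of the robot, y to its left, z up, the work surface at z = 0. Lengths are in m, angles in rad, forces in N, time in s.
With the tool pointing down it reaches from about 0.225 to 0.875 m from the base axis. Payload 3.4 kg.
Tool frame: the origin (TCP) lies on the centre line of the jaws, within the pads' length; the fingertips stand 17 mm ahead of it and the grasp point (between the pads) lies 2 mm behind it (nose_length is the distance from the TCP to the fingertips, in m); z points along the fingers, y is the line along which they close (so a half turn about z gives the same grasp; the last joint's range is limited). The gripper opens to 85 mm and grips with 20 to 120 N. Pads are 22 mm wide; open, the fingers measure 114 mm over their backs; the gripper's body (76 mm by 85 mm) begins 54 mm behind the grasp point. The pads swing forward as they close: fully open they stand 13 mm farther back than shut.
Start: joints at [1.065, 0.276, 1.505, -0, 1.361, -0.121], TCP at [0.216, 0.533, 0.248] pointing down, gripper open.
Joint ranges: [-2.89, 2.89], [-0.75, 2.08], [0.22, 2.7], [-1.18, 4.32], [0.11, 2.71], [-2.7, 2.7]. Speed limits (rad/s): [2.57, 2.57, 3.14, 3.14, 3.14, 3.14].

### API

Orientations are given as a unit quaternion [w, x, y, z].
In Python, from rig import get_state, get_image, sign_off, find_in, place_of, nose_length gives the robot as it stands.
- The arm moves only by the tool apply_moves, never from a script. Its argument "deltas" is one flat list of numbers, 5 for each row, row after row: the finger opening in mm, from 0 to 85.4, then the shift along the tool's x, y, z in mm, then the turn about the tool's z in degrees. A call has 1 to 12 rows; each row is the pose to reach, as a shift and turn from the pose commanded when the call began, along the tool's axes at that moment; what a row does not reach only later rows make up. A row lasts 1/12 s, in which the tool goes at most 41.7 mm and 7.16 degrees, less where a joint would pass 70% of its speed; a pose out of reach is approached as far as the arm can. A call with a gripper value outside its range is refused whole. The fingers move at their own pace and stop on an object; "squeeze" is the grip in N (left out, the last holds). Time passes only in rows, so rows that repeat a pose let the fingers close. It gives the time, the measured TCP pose, the force, the opening and the grip force at its end, in the units of the state.
- get_state(): the state, without advancing time (a new reading comes with each control period).
- get_image(name): name is "side" or "top"; returns a dict with "frame" (400x640x3 uint8, red, green, blue), "K" (3x3 intrinsics, pixels), "k1" (the pictures are not rectified: a ray, as slopes to the right and down, at radius r is drawn at 1 + k1 r^2 times it, then the intrinsics apply), "position" and "orientation" of the camera in the world. Camera axes: x right, y down, z forward; pixel columns grow to the right and rows downward; lengths in m; the calibration is good to about 2 mm. A picture is of the moment at which its call begins. There is no depth.
- sign_off(): hands the job in; it is judged then, once.
Trained networks look in a picture, given as the dict that the camera call returned (one of the last four; its "shot" number tells which), for a name from the list of things; names that differ only in an ending like _2 or _b are one class to them, and where a whole thing is asked for, a point or a joint stands for the part that bears it (a point fixed in the world has none). Each returns a list of dicts, best first, with "score" (0 to 1); they miss things now and then, are a little off and sometimes report something else, mostly with a low value. They report only what shows in the picture. A call takes as long as a camera call. They do not tell look-alikes from the thing itself.
- find_in(query, picture): "point" ([column, row] in pixels, amid what is visible of it).
- place_of(query, picture): "point" ([column, row] in pixels: a listed point, or the origin of a listed thing).
The state is a dict: "clock": time; "qpos": joint angles; "qd": joint speeds; "effort": joint torques, N m; "position": TCP position; "ee_rot": TCP orientation; "contact_force": force on the tool from outside, world axes, zero at the start; "moment": the same for the moment, N m; "width": finger opening in m; "gripper_force": force on a finger pad.
Only numpy, scipy, OpenCV 4.12 (cv2) and the standard library are available. Lean on these libraries where they do the work, as an engineer would, in place of code of your own. Each camera call takes 0.05 s, during which the arm holds its last target. There are 200 camera calls.

### The job

Two white cutting boards lie flat on the low dark steel ledge. With your fingertips, push the longer one along the ledge in the direction of its hand slot, until about a third of its length sticks out past the ledge's end and it can be taken by its edge; it must stay lying flat, about square with the ledge and not hanging out over the ledge's long sides. Do not grip, lift or drop it, and leave the short board, the bottle, the jar and the cup where they are.

Things in the scene. Friction and masses are not known exactly. Their poses are not given: they have to be found in the camera images.
- ledge: The fixed steel ledge, a low bench riser: a flat top 260 mm (its x) by 400 mm (its y), without any rim, 70 mm above the table, on two leg panels. Origin at the centre of its footprint on the table; its top is the plane z = +70 mm in its frame. The end to push over is its +y end, at y = +200 mm; its long sides lie at x = -130 and +130 mm. It stands turned by up to 0.35 rad about the vertical.
- ledge_end (a point): Middle of the top edge of the ledge's end over which the board must stick out (ledge frame x = 0, y = +200 mm, z = +70 mm); axes as the ledge's.
- long_board: The longer of two white plastic cutting boards, 100 mm wide (its x), 160 mm long (its y), 8 mm thick, about 0.1 to 0.2 kg, lying loose on the ledge top in the near or the far half, turned by up to 0.1 rad from the ledge. A through hand slot 50 mm (x) by 16 mm (y) lies 22 mm in from its +y end, which points to the ledge's +y end. Origin at the centre of its underside. It slides with dry friction (a newton or so) and stops when no longer pushed.
- long_board_front (a point): Middle of the long board's front (+y, slot end) edge, half-way up its thickness.
- long_board_back (a point): Middle of the long board's back (-y) edge, half-way up its thickness; there is free ledge top behind it, at least 60 mm.
- short_board: The shorter board, 100 mm wide (x) by 100 mm long (y), 8 mm thick, with the same slot, lying beside the long one on the ledge; at least 7 mm gap between them. Origin at the centre of its underside. Not to be moved.
- squeeze_bottle: White squeeze bottle, 54 mm across, 130 mm tall, standing on the table beyond the ledge's +y end, at least 60 mm clear of where the board comes out. Origin at the centre of its underside. Not to be moved.
- jar: Amber glass jar with a steel lid, 68 mm across, 85 mm tall, standing on the table beyond the ledge's -y end. Origin at the centre of its underside. Not to be moved.
- cup: Steel cup, 66 mm across, 70 mm tall, standing on the table beyond the ledge's far long side. Origin at the centre of its underside. Not to be moved.
Mind the look-alikes: they are no part of the job. Leave any turquoise look-alike of the long_board alone.

How it is judged:
At the end, for the whole second after the job is handed in: Long board at rest, flat on the ledge (tilt < 0.05 rad), front edge 36 to 70 mm past the ledge's +y end, within 0.2 rad of square, centre within 90 mm of the ledge's centre line; short board moved under 12 mm, bottle, jar and cup under 15 mm (y of long_board_front in the frame of ledge between 0.236 and 0.27 m and x of long_board in the frame of ledge between -0.09 and 0.09 m and z of long_board in the frame of ledge between 0.066 and 0.074 m and angle between long_board's own z axis and vertical below 0.05 rad and angle between the y axis of long_board and the y axis of ledge, either way round below 0.2 rad and linear speed of long_board below 0.01 m/s and distance of short_board from where it was at the start of the episode below 0.012 m and distance of each of squeeze_bottle, jar, cup from where it was at the start of the episode below 0.015 m); the robot touches nothing.
It fails at once if the long board is lifted off the ledge (z of long_board in the frame of ledge above 0.08 m).
It fails at once if the long board tips or falls off the ledge (angle between long_board's own z axis and vertical above 0.15 rad or z of long_board in the frame of ledge below 0.06 m).
It fails at once if the short board is disturbed (over 12 mm) (distance of short_board from where it was at the start of the episode above 0.012 m).
It fails at once if bottle, jar or cup is disturbed (over 15 mm) (distance of any of squeeze_bottle, jar, cup from where it was at the start of the episode above 0.015 m).
It also fails if it takes over 48 s, if anything falls off the work surface, if the arm or the gripper's body presses on something with over 40 N, if the wrist force passes 120 N, or if a joint passes its speed limit or range.

## Working session

There is one attempt and no reset: what is moved stays moved. The work goes in short steps, Python scripts to look and compute and a tool call to move; the robot and the scene stay as the last step left them, time stands still between calls to the robot, and variables do not carry over. Pictures are saved under pics/ and viewed, at most 10 in all, crops included, and the job is handed in when it is done.

Besides the shell and the picture viewer there is one more tool, called after ">>>" as a command line: name --argument value ..., lists and objects as JSON in quotes. apply_moves: Moves the arm, as the interface text tells. Its arguments: {"type":"object","properties":{"deltas":{"type":"array"},"squeeze":{"type":"number"}},"required":["deltas"]}

```bash
mkdir -p pics; cat > h.py <<'E'
import numpy as np, cv2
from rig import *
from scipy.spatial.transform import Rotation as R
def rot(q): return R.from_quat([q[1],q[2],q[3],q[0]]).as_matrix()
def ray(im,p):
    K=np.array(im["K"]);u=(p[0]-K[0,2])/K[0,0];v=(p[1]-K[1,2])/K[1,1]
    rd=np.hypot(u,v);r=rd
    for _ in range(30): r=rd/(1+im["k1"]*r*r)
    s=r/rd if rd>0 else 1
    return rot(im["orientation"])@np.array([u*s,v*s,1])
def at(im,p,z):
    d=ray(im,p);o=np.array(im["position"]);return o+d*(z-o[2])/d[2]
def proj(im,P):
    c=rot(im["orientation"]).T@(np.array(P)-im["position"]);s=c[:2]/c[2];s=s*(1+im["k1"]*(s@s))
    K=np.array(im["K"]);return [K[0,0]*s[0]+K[0,2],K[1,1]*s[1]+K[1,2]]
def shot(n,f):
    im=get_image(n);cv2.imwrite("pics/"+f,im["frame"][:,:,::-1]);return im
E
python3 - <<'E'
from h import *
np.set_printoptions(precision=4,suppress=True)
Z=dict(ledge=0,ledge_end=.07,long_board=.07,long_board_front=.074,long_board_back=.074,short_board=.07,squeeze_bottle=0,jar=0,cup=0)
for n in("top","side"):
    im=shot(n,n+"0.png");print(n,im["position"],nose_length if not callable(nose_length) else nose_length())
    for k,z in Z.items():
        for d in place_of(k,im)[:3]: print(k,np.round(d["point"],1),round(d["score"],2),at(im,d["point"],z))
s=get_state();print(s["position"],rot(s["ee_rot"]),s["width"],s["clock"])
E
```

```text
top [0.4025 0.0305 1.4521] 0.017
ledge [321.7 198.3] 0.86 [0.5875 0.0553 0.    ]
ledge_end [258.2 197.2] 0.96 [0.5858 0.256  0.07  ]
long_board [401.1 134.9] 0.97 [ 0.781  -0.2065  0.07  ]
long_board [420.4 261.3] 0.87 [ 0.374  -0.2517  0.07  ]
long_board [313.4 178.4] 0.68 [0.643  0.0795 0.07  ]
long_board_front [428.8 242.9] 0.71 [ 0.4308 -0.2797  0.074 ]
long_board_front [288.6 179.1] 0.69 [0.6415 0.1583 0.074 ]
long_board_front [415.8 150. ] 0.6 [ 0.7292 -0.2513  0.074 ]
long_board_back [385.6 111.8] 0.76 [ 0.8583 -0.1586  0.074 ]
long_board_back [408.8 286.5] 0.76 [ 0.2971 -0.2118  0.074 ]
long_board_back [202.8 236.9] 0.7 [0.462  0.4319 0.074 ]
short_board [326. 219.] 0.75 [0.5126 0.0416 0.07  ]
short_board [260.2 199.9] 0.39 [0.577  0.2496 0.07  ]
jar [426.5 183.6] 0.57 [ 0.6308 -0.2974  0.    ]
cup [342.5 137.2] 0.84 [ 0.7952 -0.0186  0.    ]
side [0.4642 0.9511 0.6227] 0.017
ledge [312.5 223.3] 0.86 [0.5776 0.0448 0.    ]
ledge [246.6 327.5] 0.56 [0.6604 0.4218 0.    ]
ledge [292.2 186.9] 0.46 [ 0.666  -0.1476  0.    ]
ledge_end [297.  245.7] 0.71 [0.5879 0.2386 0.07  ]
ledg
[... 207 characters left out ...]
7  ]
long_board_front [367.  168.8] 0.97 [ 0.4382 -0.1557  0.074 ]
long_board_front [279.3 165.8] 0.85 [ 0.703  -0.1419  0.074 ]
long_board_front [282.8 218.7] 0.63 [0.6382 0.1421 0.074 ]
long_board_back [293.3 182.8] 0.87 [ 0.6429 -0.0408  0.074 ]
long_board_back [231.1 179.8] 0.75 [ 0.8224 -0.036   0.074 ]
long_board_back [411.6 183.7] 0.65 [ 0.3123 -0.0784  0.074 ]
short_board [335.  200.2] 0.91 [0.5196 0.0323 0.07  ]
jar [311.6 163.8] 0.86 [ 0.6267 -0.319   0.    ]
jar [336.4 206.3] 0.37 [ 0.52   -0.0504  0.    ]
cup [244.8 204.4] 0.98 [ 0.7858 -0.0267  0.    ]
[0.2159 0.533  0.2483] [[-0.9269  0.3754  0.    ]
 [ 0.3754  0.9269  0.0001]
 [-0.      0.0001 -1.    ]] 0.08546241018090114 1.0
```

View pics/top0.png

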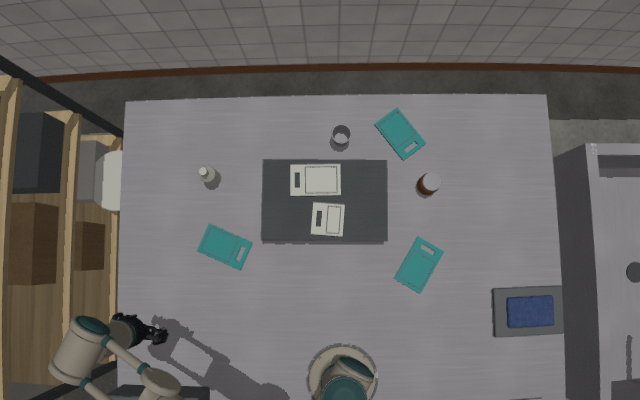

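View pics/side0.png

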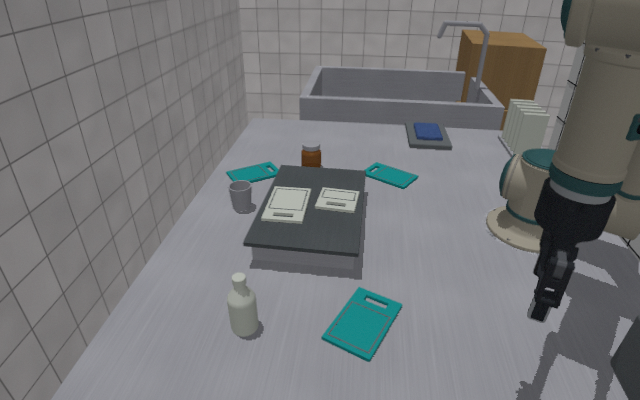

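The pictures show the ledge (top view cols 262–387, rows 160–242). The long white board is at (316,180) and the short one at (328,219), with both slots to the left, towards +y. The turquoise boards are off the ledge. Next I'll measure the outlines.

```bash
python3 - <<'E'
from h import *
np.set_printoptions(precision=4,suppress=True)
im=get_image("top");f=im["frame"].astype(int);g=f.mean(2)
sub=np.zeros(g.shape,np.uint8);sub[150:255,250:400]=1
w=((g>140)&(f.max(2)-f.min(2)<40)).astype(np.uint8)*sub; w[:, :265]=0;w[:,385:]=0;w[:162]=0;w[238:]=0
def rect(m,z):
    out=[]
    for c in cv2.findContours(m,cv2.RETR_EXTERNAL,cv2.CHAIN_APPROX_NONE)[0]:
        if cv2.contourArea(c)<200: continue
        P=np.array([at(im,p[0],z)[:2] for p in c]).astype(np.float32)
        r=cv2.minAreaRect(P*1000); print(z,np.round(r[0],1),np.round(r[1],1),round(r[2],2),np.round(cv2.boxPoints(r)).tolist())
rect(w,.078)
d=((g<75)).astype(np.uint8)*sub; d=cv2.morphologyEx(d,cv2.MORPH_OPEN,np.ones((3,3),np.uint8)); rect(d|w,.07)
print(g[200,255:270],g[200,380:392],g[152:165,350],g[235:248,350])
E
```

```text
0.078 [512.4  37.2] [99.1 98.8] 84.52 [[459.0, -7.0], [557.0, -17.0], [566.0, 82.0], [468.0, 91.0]]
0.078 [638.3  74.2] [158.7  99.8] 89.65 [[588.0, -5.0], [688.0, -6.0], [689.0, 153.0], [589.0, 154.0]]
0.07 [573.   46.2] [392.5 258.9] 88.91 [[440.0, -148.0], [699.0, -152.0], [706.0, 240.0], [447.0, 245.0]]
[137.6667 137.     138.3333 137.     137.     136.3333 120.3333  81.6667
  70.3333  69.6667  71.      69.      69.6667  70.      70.6667] [ 73.3333  72.3333  71.6667  72.6667  72.3333  72.6667  72.6667  94.6667
 134.     133.     134.3333 134.3333] [131.     134.6667 131.6667 133.     133.3333 131.6667 129.3333 101.3333
  74.      73.      72.      71.3333  73.    ] [ 74.      72.6667  73.3333  74.6667  73.3333  70.3333  73.3333  83.6667
  83.     104.6667 133.6667 134.6667 134.6667]
```

>>> apply_moves --deltas '[60,-306,-191,0,35,60,-306,-191,0,35,60,-306,-191,0,35,60,-306,-191,0,35,60,-306,-191,0,35,60,-306,-191,0,35,60,-306,-191,0,35,60,-306,-191,0,35,60,-306,-191,0,35,60,-610,-382,0,69,60,-610,-382,0,69,60,-610,-382,0,69]'

```text
clock: 2.05
position: [0.5017, 0.138, 0.2486]
ee_rot: [0.0, 0.635, 0.772, 0.0]
contact_force: [0.7, 0.6, 0.1]
width: 0.06
gripper_force: 0.0
```

```bash
cat > st.py <<'E'
from h import *
np.set_printoptions(precision=4,suppress=True)
s=get_state();r=rot(s["ee_rot"]);print(s["clock"],s["position"],r.tolist(),s["width"],s["contact_force"])
T=np.array([.638,-.05,.14]);print("to pre",(r.T@(T-s["position"]))*1000)
E
python3 st.py
```

```text
2.05 [0.5017 0.138  0.2486] [[-0.19288967912584506, 0.981220179657564, 0.0007285049805897249], [0.9812204261195493, 0.192889457118304, 0.0003642778836430222], [0.0002169158802195507, 0.0007850894115730082, -0.9999996682910036]] 0.05995398276547698 [0.6525 0.6281 0.0755]
to pre [-210.7932   97.3546  108.6242]
```

>>> apply_moves --deltas '[60,-211,97,30,12,60,-211,97,30,12,60,-211,97,30,12,60,-211,97,30,12,60,-211,97,30,12,60,-211,97,30,12,60,-211,97,109,12,60,-211,97,109,12,60,-211,97,109,12,60,-211,97,109,12,60,-211,97,109,12]'

```text
clock: 2.97
position: [0.6391, -0.0477, 0.141]
ee_rot: [0.001, 0.71, 0.704, 0.001]
contact_force: [0.0, -0.4, -0.1]
width: 0.0598
gripper_force: 0.0
```

```bash
python3 st.py; python3 - <<'E'
from h import *
im=get_image("side");c=im["frame"][100:240,220:420];cv2.imwrite("pics/s1.png",cv2.resize(c[:,:,::-1],None,fx=4,fy=4,interpolation=2))
E
```

```text
2.9667 [ 0.6391 -0.0477  0.141 ] [[0.008864724372808089, 0.9999573130383189, 0.0026055254709515937], [0.9999606377192666, -0.008863719822282476, -0.0003968412652879062], [-0.00037372967757568604, 0.0026089407999630816, -0.999996526870984]] 0.059846934170398255 [ 0.0175 -0.3726 -0.0993]
to pre [-2.284  -1.0661  1.0303]
```

View pics/s1.png

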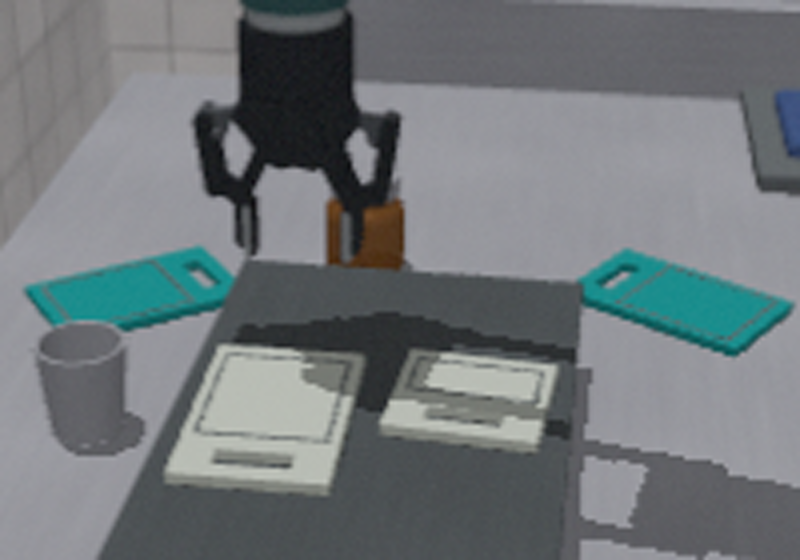

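Both fingers hang behind the long board's back edge and clear of everything. The tips are at crop (248,253) and (348,253). Next I'll lower them and estimate the tip height.

>>> apply_moves --deltas '[60,-3,-1,25,0,60,-3,-1,42,0,60,-3,-1,42,0,60,-3,-1,42,0,60,-3,-1,42,0]'

```text
clock: 3.43
position: [0.6386, -0.0507, 0.0999]
ee_rot: [0.002, 0.71, 0.704, 0.001]
contact_force: [0.0, 0.1, 1.0]
width: 0.0601
gripper_force: 0.0
```

```bash
python3 st.py; python3 - <<'E'
from h import *
im=get_image("side")
s=get_state();p=np.array(s["position"]);r=rot(s["ee_rot"])
for y in(-35,35):
  for z in (0,10,17): print(y,z,proj(im,p+r@np.array([11,y,z])/1000))
c=im["frame"][130:200,250:350];cv2.imwrite("pics/s2.png",cv2.resize(c[:,:,::-1],None,fx=8,fy=8,interpolation=0))
E
```

```text
3.4333 [ 0.6386 -0.0507  0.0999] [[0.008795198479450912, 0.9999512810744026, 0.004481066989976271], [0.9999610768562092, -0.008791973408864355, -0.0007389019885752292], [-0.0006994685682450124, 0.004487391362407863, -0.9999896869780622]] 0.0601293488251246 [0.0234 0.1108 0.9775]
to pre [  0.6886  -0.3802 -40.0992]
-35 0 [np.float64(307.0298040457386), np.float64(175.72560974092113)]
-35 10 [np.float64(307.0332725462711), np.float64(178.91789664070018)]
-35 17 [np.float64(307.0357026249258), np.float64(181.1355435493774)]
35 0 [np.float64(282.17371038291174), np.float64(174.04453350433133)]
35 10 [np.float64(282.2881074650825), np.float64(177.22023008756662)]
35 17 [np.float64(282.36773336998687), np.float64(179.42651137571244)]
```

View pics/s2.png

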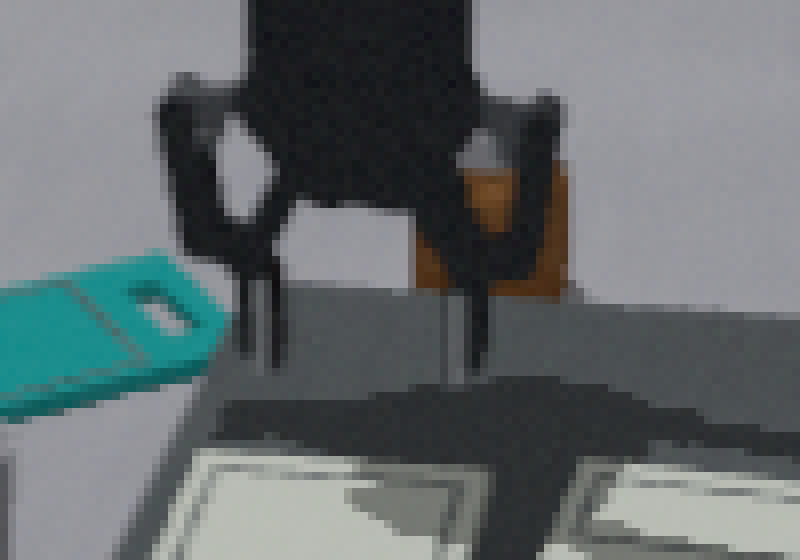

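The fingertips sit only about 8 mm below the TCP at this opening, so I'll go down gently until they touch the ledge.

>>> apply_moves --deltas '[60,0,0,8,0,60,0,0,14,0,60,0,0,15,0,60,0,0,16,0,60,0,0,17,0,60,0,0,18,0,60,0,0,18,0]'

```text
clock: 4.07
position: [0.6368, -0.0507, 0.0819]
ee_rot: [0.0, 0.71, 0.704, 0.0]
contact_force: [-3.5, 1.5, 15.1]
width: 0.0598
gripper_force: 7.2
```

>>> apply_moves --deltas '[60,0,0,-3,0,60,0,0,-3,0,60,0,0,-3,0]'

```text
clock: 4.32
position: [0.6369, -0.0508, 0.0821]
ee_rot: [-0.0, 0.71, 0.704, 0.0]
contact_force: [0.5, -0.5, -0.4]
width: 0.0602
gripper_force: 0.0
```

```bash
python3 st.py
```

```text
4.3167 [ 0.6369 -0.0508  0.0821] [[0.009326598994473061, 0.9999565063010051, 7.581838302139437e-06], [0.9999565031322738, -0.009326599570729361, 7.989945146817125e-05], [7.99666891153333e-05, 6.836318372199691e-06, -0.9999999967792967]] 0.060232147982425134 [ 0.4759 -0.4721 -0.3736]
to pre [  0.7987   1.0937 -57.8699]
```

>>> apply_moves --deltas '[60,10,0,0,0,60,20,0,0,0,60,27,0,0,0,60,32,0,0,0,60,37,0,0,0,60,42,0,0,0,60,50,0,0,0,60,58,0,0,0,60,66,0,0,0,60,73,0,0,0,60,80,0,0,0,60,80,0,0,0]'

```text
clock: 5.32
position: [0.6375, 0.031, 0.0823]
ee_rot: [-0.0, 0.71, 0.704, 0.0]
contact_force: [-0.4, -0.4, 0.1]
width: 0.0599
gripper_force: 0.0
```

```bash
cat > look.py <<'E'
from h import *
import sys
im=get_image("top");f=im["frame"].astype(int);g=f.mean(2)
w=((g>140)&(f.max(2)-f.min(2)<40)).astype(np.uint8); m=np.zeros_like(w);m[162:238,220:385]=1
lo=g[:,:]
m[:,:263]=0
if len(sys.argv)>1: # overhang: white brighter than table
    m[162:238,225:263]=1; w=((g>165)&(f.max(2)-f.min(2)<40)).astype(np.uint8)
w*=m
for c in cv2.findContours(w,cv2.RETR_EXTERNAL,cv2.CHAIN_APPROX_NONE)[0]:
    if cv2.contourArea(c)<150: continue
    P=np.array([at(im,p[0],.078)[:2] for p in c]).astype(np.float32)*1000
    r=cv2.minAreaRect(P);print(np.round(cv2.boxPoints(r)).tolist(),np.round(r[1]),round(r[2],1))
cv2.imwrite("pics/"+sys.argv[-1].replace('.py','')+"t.png",cv2.resize(im["frame"][140:260,215:415,::-1],None,fx=4,fy=4,interpolation=0))
i2=get_image("side");cv2.imwrite("pics/"+sys.argv[-1].replace('.py','')+"s.png",cv2.resize(i2["frame"][110:300,200:420,::-1],None,fx=3,fy=3))
E
python3 st.py;python3 look.py
```

```text
5.3167 [0.6375 0.031  0.0823] [[0.00821326455033469, 0.9999662676932556, -7.59015596269861e-05], [0.9999656679629557, -0.008213176246198635, 0.0010984677278072599], [0.001097807281070339, -8.492095982031518e-05, -0.9999993938036186]] 0.059939928100470094 [-0.4043 -0.4117  0.1094]
to pre [-80.9779   1.1116 -57.8074]
[[589.0, 119.0], [689.0, 118.0], [690.0, 201.0], [590.0, 202.0]] [ 83. 100.] 89.5
```

View pics/looks.png

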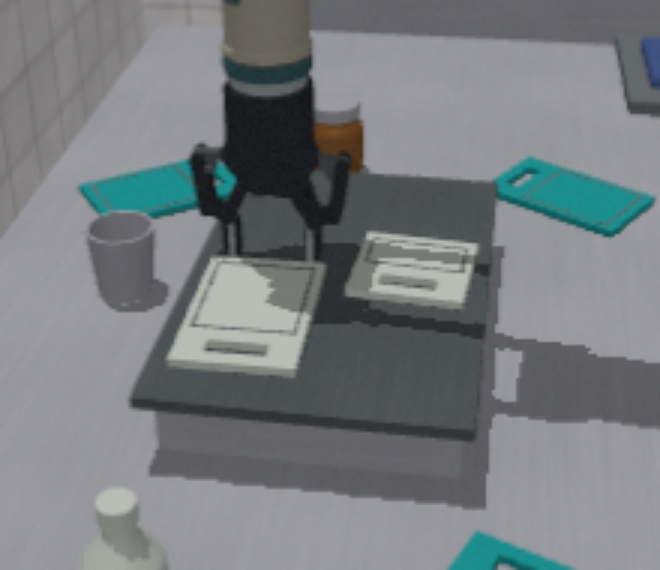

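The board slides square and flat with both fingertips on its back edge. The front is at y≈202 mm and should reach about 299, so I'll continue in that direction.

>>> apply_moves --deltas '[60,8,0,0,0,60,16,0,0,0,60,25,0,0,0,60,34,0,0,0,60,43,0,0,0,60,52,0,0,0,60,61,0,0,0,60,70,0,0,0,60,78,0,0,0,60,86,0,0,0,60,92,0,0,0,60,92,0,0,0]'

```text
clock: 6.42
position: [0.6384, 0.1228, 0.0823]
ee_rot: [-0.0, 0.71, 0.704, 0.0]
contact_force: [-0.1, 0.7, 1.0]
width: 0.0601
gripper_force: 0.0
```

```bash
python3 st.py;python3 look.py b
```

```text
6.4167 [0.6384 0.1228 0.0823] [[0.008343427568725284, 0.9999651917201439, 5.064091103953875e-05], [0.9999647008328426, -0.00834347369692647, 0.000991733307177322], [0.0009921213077560696, 4.2364668441628576e-05, -0.9999995069501514]] 0.060088026394996386 [-0.0749  0.6991  0.9538]
to pre [-172.7835    1.0044  -57.8982]
[[471.0, 6.0], [547.0, -1.0], [551.0, 33.0], [474.0, 40.0]] [34. 77.] 84.6
[[594.0, 290.0], [595.0, 233.0], [690.0, 234.0], [689.0, 291.0]] [95. 57.] 0.4
```

View pics/bt.png

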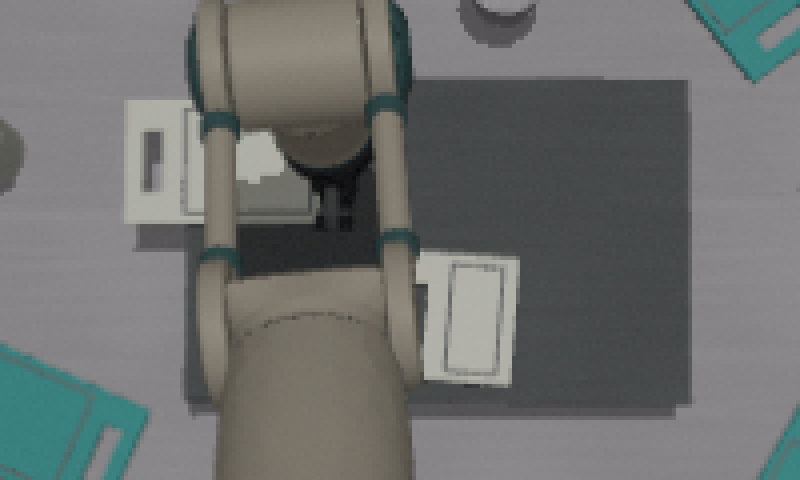

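The board is square and overhangs by about 46 mm. I'll push 6 mm more, back off, then lift clear.

>>> apply_moves --deltas '[60,3,0,0,0,60,6,0,0,0,60,6,0,0,0,60,-6,0,0,0,60,-25,0,0,0,60,-25,0,-20,0,60,-25,0,-60,0,60,-25,0,-100,0,60,-25,0,-140,0,60,-40,-40,-170,0,60,-80,-80,-170,0,60,-120,-120,-170,0]'

```text
clock: 7.52
position: [0.5449, 0.0276, 0.2538]
ee_rot: [0.002, 0.71, 0.704, 0.002]
contact_force: [0.6, -1.0, -0.2]
width: 0.0601
gripper_force: 0.0
```

>>> apply_moves --deltas '[60,-40,-40,0,0,60,-80,-80,0,0,60,-120,-100,0,0,60,-160,-120,0,0,60,-200,-120,0,0,60,-200,-120,0,0,60,-200,-120,0,0]'

```text
clock: 8.1
position: [0.4213, -0.1762, 0.2516]
ee_rot: [0.002, 0.713, 0.702, -0.002]
contact_force: [-0.0, -0.4, -0.2]
width: 0.0602
gripper_force: 0.0
```

```bash
python3 st.py;python3 look.py c
```

```text
8.1 [ 0.4213 -0.1762  0.2516] [[0.01554886918040317, 0.9998791063759255, 7.280172824011052e-05], [0.9998689731065674, -0.01554838367503568, -0.004503818814371325], [-0.004502142382189798, 0.00014282147881272125, -0.9999898551065385]] 0.06019219105791255 [-0.0421 -0.3696 -0.2252]
to pre [130.0484 214.6948 111.0723]
[[471.0, 6.0], [547.0, -1.0], [551.0, 33.0], [474.0, 40.0]] [34. 77.] 84.6
[[464.0, 28.0], [559.0, 19.0], [565.0, 81.0], [470.0, 90.0]] [63. 95.] 84.5
[[593.0, 141.0], [686.0, 139.0], [689.0, 296.0], [596.0, 297.0]] [156.  94.] 88.9
```

View pics/ct.png

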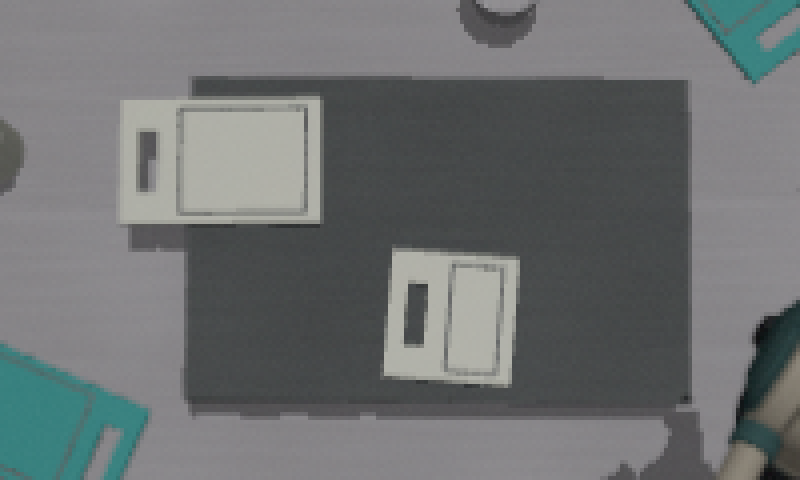

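View pics/cs.png

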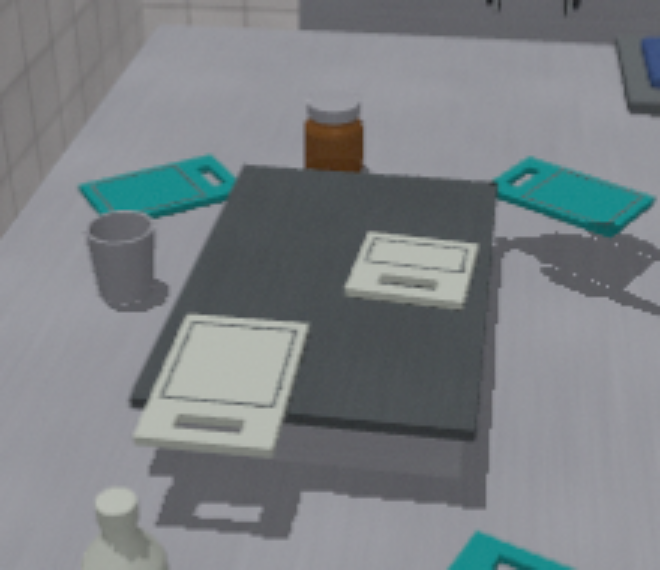

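The board lies flat and square, with its front at y≈298 mm, about 52 mm past the ledge's end. The other things look unmoved and the arm is clear.

```bash
python3 -c "
from rig import sign_off
print(sign_off())"
```

```text
the job is handed in; nothing more can be done
None
```

I pushed the long board out until it sticks about 52 mm past the ledge's end, lying flat and about square. The other items look unmoved in the last pictures, the arm was clear, and I handed the job in at about 8 s; the sign-off gave no verdict.

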